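# Stow the spool clamps and press the crate's label holder home

## Robot

A 7-joint arm with a two-finger parallel gripper is mounted at the origin on a cart in front of the work surface, level with it; the furniture and walls round the work are solid. World frame = base frame: x ahead of the robot, y to its left, z up, the work surface at z = 0. Lengths are in mm, angles in rad, forces in N, time in s.
With the tool pointing down it reaches from about 400 to 750 mm from the base axis. Payload 19.5 kg.
Tool frame: the origin (TCP) lies midway between the tips of the shut fingers; the grasp point (between the pads) lies 19 mm behind it; z points along the fingers, y is the line along which they close (so a half turn about z gives the same grasp; the last joint's range is limited). The gripper opens to 85 mm and grips with 20 to 120 N. Pads are 22 mm wide; open, the fingers measure 114 mm over their backs; the gripper's body (76 mm by 85 mm) begins 54 mm behind the grasp point. The pads swing forward as they close: fully open they stand 13 mm farther back than shut.
Start: joints at [-1.144, 0.707, -0.028, 1.485, 0.022, 0.951, -0.075], TCP at [259.778, 512.943, 231.268] pointing down, gripper open.
Joint ranges: [-2.71, 2.71], [-0.32, 2.16], [-1.57, 1.52], [0, 2.45], [-1.46, 4.6], [0, 2.02], [-2.83, 2.83]. Speed limits (rad/s): [1.89, 1.89, 2.57, 2.57, 3.01, 3.01, 3.01].

## Interface

Orientations are given as [roll, pitch, yaw] about the fixed x, y, z axes, in that order (R = Rz(yaw) Ry(pitch) Rx(roll)).
In Python, from cell import manip gives the robot as it stands.
- The arm moves only by the shell command python3 -m jog 'ROWS' [FORCE]. ROWS is JSON, a list of rows, each a list of 7 numbers: the shift along the world's x, y, z as a fraction of full scale, then the turn, a rotation vector about the world's x, y, z as a fraction of full scale, then the closure, from -1 (fully open) to 1 (shut). In form: [[tx, ty, tz, rx, ry, rz, fingers], ...]. A call has exactly 10 rows; each row shifts and turns the commanded pose from where the row before left it; what a row does not reach is not made up. Full scale, the value 1, is 20 mm for a shift and 6 degrees for a turn. A row lasts 1/12 s, in which the tool goes at most 41.7 mm and 7.16 degrees, less where a joint would pass 70% of its speed; a pose out of reach is approached as far as the arm can. A call with a number of a shift or a turn outside -1 to 1 is refused whole. A call with a gripper value outside its range is refused whole. The fingers move at their own pace and stop on an object; FORCE is the grip in N (left out, the last holds). Time passes only in rows, so rows that do not move let the fingers close, or fill a call up. It gives the time, the measured TCP pose, the force, the opening and the grip force at its end, in the units of the state.
- manip.read_state(): the state, without advancing time (a new reading comes with each control period).
- manip.get_image(name): name is "scene" or "top" or "wrist"; returns a dict with "pixels" (384x512x3 uint8, blue, green, red), "fx", "fy", "cx", "cy" (pixels), "view" (4x4, takes a point from world to camera coordinates). Camera axes: x right, y up, looking along -z (the intrinsics and any distortion apply to the point x, -y, -z); pixel columns grow to the right and rows downward; lengths in mm; the calibration is good to about 2 mm. A picture is of the moment at which its call begins. There is no depth.
- manip.job_done(): hands the job in; it is judged then, once.
The state is a dict: "t": time; "joint_pos": joint angles; "qd": joint speeds; "tau": joint torques, N m; "tool_pos": TCP position; "tcp_rot": TCP orientation; "ft_force": force on the tool from outside, world axes, zero at the start; "wrist_torque": the same for the moment, N m; "width": finger opening in mm; "gripper_force": force on a finger pad.
Only numpy, scipy, OpenCV 4.12 (cv2) and the standard library are available. Lean on these libraries where they do the work, as an engineer would, in place of code of your own. Each camera call takes 0.05 s, during which the arm holds its last target. There are 200 camera calls.

## Task

Stand the two wooden spool clamps upright in the crate, one in each cell. Then take the blue label holder from its stand and push it down behind the aluminium lip on the crate's front, card facing outward, until it is fully home against the sprung foot, and finish while still holding it pressed down there with the gripper: the spring lifts it again if you let go. Leave the mug, the brass plane and the white neck pattern where they are.

Things in the scene. Friction and masses are not known exactly. Their poses are not given: they have to be found in the camera images.
- clamp_a: spool clamp standing upright, loose, 94 mm tall, about 60 g: two wooden discs 38 mm in diameter on a thin threaded rod (6 mm). Lower disc 0 to 18 mm, upper disc 50 to 68 mm above the origin, above it a round nut 15 mm in diameter up to 75 mm, then bare rod. Origin: centre of the underside, z up along the rod
- clamp_b: second spool clamp, the same, but its upper disc lies 56 to 74 mm above the origin and its nut reaches 81 mm
- crate: low open wooden crate fixed to the bench, 82 mm (x) by 150 mm (y), outer walls 36 mm high and 6 mm thick, floor 5 mm thick; a 30 mm high divider parts it into a left and a right cell, each 70 mm (x) by 66 mm (y) inside. Origin: centre of the underside at bench height; -x is its front, where the aluminium label rail is fixed (84 mm wide, reaching 67 mm in front of the origin)
- cell_left (a point): centre of the inner floor of the crate's left (+y) cell, 5 mm above the bench; axes as the crate
- cell_right (a point): centre of the inner floor of the crate's right (-y) cell; axes as the crate
- rail_slot (a point): centre of the label slot, on top of the sprung foot at rest, 14 mm above the bench; axes as the crate. The slot is open at the top, 9 mm wide (x) and 64 mm long (y), between the crate's front and the lip; straight sides up to 28 mm above the bench, then a mouth flared at 45 degrees on all sides up to 36 mm above the bench
- rail_foot (a joint): travel of the black sprung foot at the bottom of the slot: 0 up (at rest), 0.008 m fully down at a hard stop. Pressing starts at about 3.5 N and takes about 9 N at the stop; it springs back when released
- label_holder: blue plastic label holder, loose, 50 g, standing upright: blade 6 mm thick (x), 60 mm wide (y), up to 58 mm high, with a white card on its -x face; above it a finger grip 14 mm thick (x), 44 mm wide (y), from 56 to 84 mm above the origin. Origin: centre of the underside, z up, -x is the card side. It goes into the slot with its axes along the crate's; home, its underside is 8 mm below the slot point
- card_side (a point): point 20 mm in front of the card of the label holder (its -x side), 43 mm above its underside
- stand: dark wooden block fixed to the bench, 46 x 90 x 30 mm, with an open slot 9 x 64 mm, 20 mm deep, in which the label holder waits (its underside 10 mm above the bench, axes as the block's). Origin: centre of the underside. The shade of a desk lamp hangs to the right of the robot over the bench's front edge, about 0.5 m above the bench: keep the arm clear of it
- mug: spotted white mug, 82 x 114 x 91 mm, bystander; origin at the centre of its underside
- plane: small brass finger plane, 22 x 46 x 24 mm, bystander; origin at the centre of its underside
- neck: flat white neck pattern, 270 x 77 x 18 mm, bystander; origin at the centre of its underside
Not all that is in view belongs to the job. Several things have the shape of the label_holder; the one meant has the colours described above. Leave any orange look-alike of the clamp_b alone.

How it is judged:
By the outcome, as a careful person would: the job done as asked, in the order asked, and still so for the second after the job is handed in, while the arm keeps its last pose, push and grip.
It also fails if it takes over 61 s, if anything falls off the work surface, if the arm or the gripper's body presses on something with over 40 N, if the wrist force passes 120 N, or if a joint passes its speed limit or range.

## Working session

There is one attempt and no reset: what is moved stays moved. The work goes in short steps, Python scripts to look and compute and a shell command to move; the robot and the scene stay as the last step left them, time stands still between calls to the robot, and variables do not carry over. Pictures are saved under pics/ and viewed, at most 10 in all, crops included, and the job is handed in when it is done.

```bash
mkdir -p pics; ls; cat > h.py <<'E'
import numpy as np, cv2, pickle
from cell import manip
def grab(n,tag):
    d=manip.get_image(n); d={k:np.array(v) if not np.isscalar(v) else v for k,v in d.items()}
    pickle.dump(d,open(f'pics/{tag}.pkl','wb')); cv2.imwrite(f'pics/{tag}.png',d['pixels']); return d
def load(tag): return pickle.load(open(f'pics/{tag}.pkl','rb'))
def ray(d,u,v):
    V=np.array(d['view']); R=V[:3,:3]; o=-R.T@V[:3,3]
    c=np.array([(u-d['cx'])/d['fx'],-(v-d['cy'])/d['fy'],-1]); return o,R.T@c
def onz(d,u,v,z):
    o,r=ray(d,u,v); return o+r*(z-o[2])/r[2]
def proj(d,p):
    c=d['view'][:3,:3]@np.array(p,float)+d['view'][:3,3]
    return d['cx']+d['fx']*c[0]/-c[2], d['cy']-d['fy']*c[1]/-c[2]
def tri(d1,p1,d2,p2):
    o1,r1=ray(d1,*p1);o2,r2=ray(d2,*p2)
    s=np.linalg.lstsq(np.c_[r1,-r2],o2-o1,rcond=None)[0]
    a=o1+s[0]*r1;b=o2+s[1]*r2; return (a+b)/2,np.linalg.norm(a-b)
E
python3 - <<'E'
from h import *
a=grab('scene','scene0');b=grab('top','top0');w=grab('wrist','wrist0')
for d in(a,b,w): print({k:d[k] for k in d if k not in('pixels','view')}, -d['view'][:3,:3].T@d['view'][:3,3])
print(manip.read_state())
E
```

```text
pics
{'fx': 494.2560193602229, 'fy': 494.2560193602229, 'cx': 252.6046297920051, 'cy': 195.40101667823774} [-550.83385404 -586.71680927  648.03505725]
{'fx': 401.43960636904376, 'fy': 401.43960636904376, 'cx': 257.22663101023613, 'cy': 192.1329594130113} [ 443.6617585    40.94993974 1069.35568106]
{'fx': 274.3886137131331, 'fy': 274.3886137131331, 'cx': 258.83769476423134, 'cy': 192.99450410739652} [199.57219972 544.93839887 373.30467126]
{'t': 0.15, 'joint_pos': array([-1.14372006,  0.70692385, -0.02761818,  1.4848518 ,  0.02198249,
        0.950897  , -0.07549966]), 'qd': array([-0.00019672, -0.00147628,  0.00029612, -0.00257263,  0.00036472,
        0.00070749, -0.00074421]), 'tau': array([-9.06137102e-04, -8.83303142e+01,  1.23420160e+00, -2.36195040e+01,
        1.68579770e-02,  5.29902129e-03, -3.56527062e-05]), 'tool_pos': array([259.69316026, 512.8127386 , 230.96499688]), 'tcp_rot': array([-3.14081414e+00,  4.05190542e-06,  2.67280493e+00]), 'ft_force': array([-0.41330687, -0.60652224, -0.30515256]), 'wrist_torque': array([-0.03176142,  0.05601228,  0.00231813]), 'gripper_force': 0.0, 'width': 84.87453990833711}
```

View pics/scene0.png

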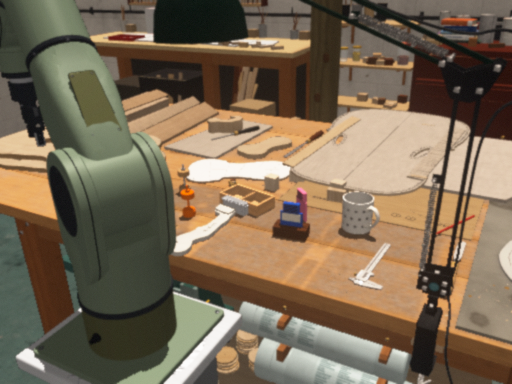

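View pics/top0.png

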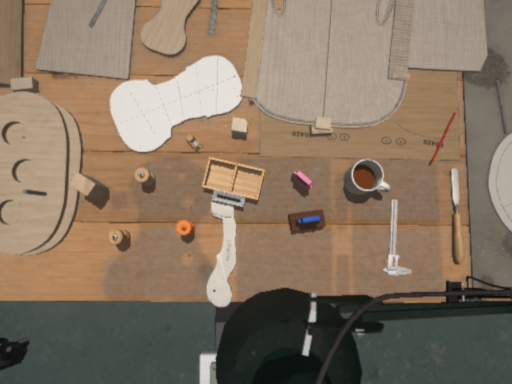

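The scene view shows the blue holder in its stand at (291,215), with a pink look-alike behind it at (302,200), and the crate at (248,200). The orange clamp is at (187,205) and a wooden clamp at (183,177). The top view shows wooden clamps at (142,174) and (118,237), the orange one at (184,228), the crate at (234,180) with its rail at (228,199), the stand at (308,220), the pink look-alike at (302,179) and the mug at (366,178).

```bash
python3 - <<'E'
from h import *
b=load('top0');a=load('scene0')
im=b['pixels']
c1=cv2.resize(im[145:265,95:330],None,fx=3.4,fy=3.4,interpolation=cv2.INTER_CUBIC)
s=cv2.resize(a['pixels'][150:250,160:330],None,fx=4.7,fy=4.7,interpolation=cv2.INTER_CUBIC)
cv2.imwrite('pics/c_top.png',c1[:,:800]);cv2.imwrite('pics/c_scene.png',s[:,:800])
hsv=cv2.cvtColor(im,cv2.COLOR_BGR2HSV)
m=cv2.inRange(hsv,(105,120,60),(130,255,255));n,l,st,ce=cv2.connectedComponentsWithStats(m)
for i in range(1,n):
  if st[i,4]>20: print('blue top',st[i],ce[i])
for n_,p,z in[('A',(142,174),70),('B',(118,237),70),('orange',(184,228),70),('crate',(234,180),36),('stand',(308,220),30),('blue',(308,220),94)]: print(n_,onz(b,*p,z).round())
E
```

```text
blue top [297 216  24   7 104] [309.74038462 218.95192308]
A [602. 305.  70.]
B [445. 357.  70.]
orange [468. 196.  70.]
crate [595.  76.  36.]
stand [ 493. -117.   30.]
blue [ 490. -108.   94.]
```

View pics/c_top.png

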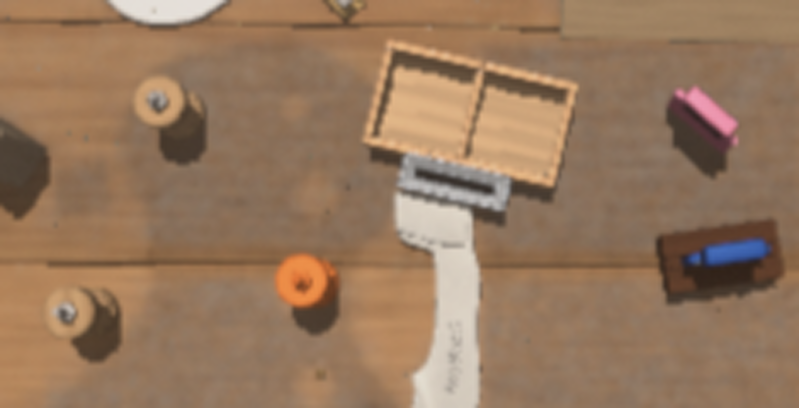

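View pics/c_scene.png

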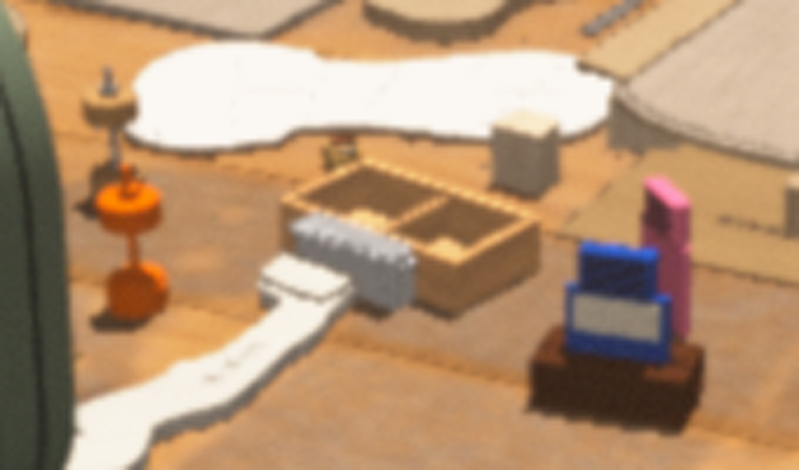

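The candidates are all accounted for:
- **Clamps:** wooden at (142,174) and (118,237), orange at (184,228).
- **Holders:** blue at (308,220), pink at (302,179).

I choose the two wooden clamps and the blue holder. The crop confirms the blue one has the white card facing the robot and stands in the dark block. The neck pattern's end lies right in front of the rail.

```bash
python3 - <<'E'
from h import *
b=load('top0');a=load('scene0')
T=lambda x,y:(x/3.4+95-.35,y/3.4+145-.35)
S=lambda x,y:(x/4.7+160-.4,y/4.7+150-.4)
cr=np.array([onz(b,*T(*p),36) for p in[(388,42),(578,85),(553,187),(364,142)]])
st=np.array([onz(b,*T(*p),30) for p in[(659,238),(775,220),(782,282),(667,300)]])
for n,c in(('crate',cr),('stand',st)):
  e=[np.linalg.norm(c[i]-c[i-1]) for i in range(4)]
  y=(c[0]-c[1])+(c[3]-c[2]); print(n,c.mean(0).round(1),np.round(e,1),'yaw',np.degrees(np.arctan2(-y[0],y[1])).round(1))
rl=onz(b,*T(456,184),36);print('rail slot z36',rl.round(1),'expected dir')
print('A disc',tri(b,T(160,102),a,S(108,100)),'A rodtip',tri(b,T(157,100),a,S(106,70)))
print('crate corner tri', tri(b,T(553,187),a,S(452,262)),tri(b,T(578,85),a,S(540,225)))
print('stand corner tri', tri(b,T(667,300),a,S(530,352)))
for n,p in(('A',(157,100)),('B',(67,313))): print(n,onz(b,*T(*p),92).round(1))
print('blue tri',tri(b,T(728,254),a,S(618,250)))
E
```

```text
crate [599.5  78.1  36. ] [ 79.3 149.6  81.  147.8] yaw -12.5
stand [ 490.  -113.8   30. ] [47.4 90.3 47.5 89.1] yaw 9.3
rail slot z36 [545.4  88.6  36. ] expected dir
A disc (array([600.81501168, 306.55165922,  66.38256685]), np.float64(0.581575313700486)) A rodtip (array([598.32845091, 303.20006088,  89.29663868]), np.float64(1.7692356714877895))
crate corner tri (array([543.77380358,  15.51787371,  32.78353944]), np.float64(1.7374651821841038)) (array([623.99827121,  -3.50109661,  26.79025791]), np.float64(1.4381936969213565))
stand corner tri (array([460.36306671, -74.41854675,  32.96740383]), np.float64(4.92708228165175))
A [598.4 301.7  92. ]
B [445.6 358.5  92. ]
blue tri (array([ 492.86344421, -112.50764591,   89.2771367 ]), np.float64(5.2025946151746885))
```

```bash
for i in 1 2; do python3 -m jog '[[0.85,-0.525,-0.1,0,0,-0.625,-1],[0.85,-0.525,-0.1,0,0,-0.625,-1],[0.85,-0.525,-0.1,0,0,-0.625,-1],[0.85,-0.525,-0.1,0,0,-0.625,-1],[0.85,-0.525,-0.1,0,0,-0.625,-1],[0.85,-0.525,-0.1,0,0,-0.625,-1],[0.85,-0.525,-0.1,0,0,-0.625,-1],[0.85,-0.525,-0.1,0,0,-0.625,-1],[0.85,-0.525,-0.1,0,0,-0.625,-1],[0.85,-0.525,-0.1,0,0,-0.625,-1]]' 40; done
python3 - <<'E'
from h import *
w=grab('wrist','w1'); s=manip.read_state(); print(s['tool_pos'],s['tcp_rot'],s['joint_pos'].round(2))
for p in[(600,303,0),(599,302,68),(599,302,94),(446,358,94),(599.5,78,36)]: print(proj(w,p))
E
```

```text
t: 0.98
tool_pos: [430.5, 407.3, 211.0]
tcp_rot: [-3.141, 0.0, 2.015]
ft_force: [-0.1, -0.3, 0.5]
width: 85.0
gripper_force: 0.0
t: 1.82
tool_pos: [600.4, 302.4, 190.9]
tcp_rot: [-3.141, 0.0, 1.361]
ft_force: [0.0, 0.9, -0.3]
width: 85.2
gripper_force: 0.0
[603.09545302 299.0649672  190.22620464] [3.14076136e+00 2.36407951e-03 1.35208029e+00] [-0.62  0.94  0.29  1.12 -0.26  1.12 -0.55]
(np.float64(258.2703915421312), np.float64(174.0679597099138))
(np.float64(257.29724066856005), np.float64(189.06477947267697))
(np.float64(257.1133871236558), np.float64(196.3899123685482))
(np.float64(75.21530944430191), np.float64(171.6547977818325))
(np.float64(293.2990982487138), np.float64(342.3396833203181))
```

View pics/w1.png

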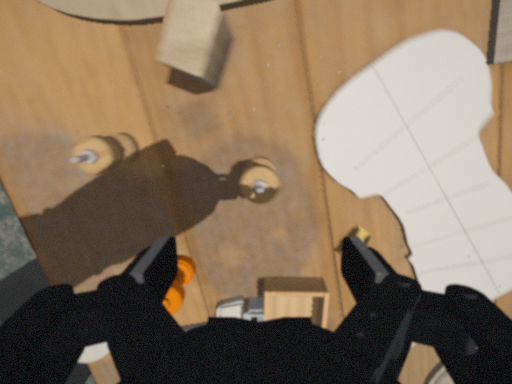

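The wrist view shows clamp A at (260,182) and clamp B at (90,155), with the orange clamp at (180,285) and the crate at (295,300). Both clamps sit about 10 px off the prediction, probably because the arm was still settling. I'll retake the picture at rest.

```bash
python3 - <<'E'
from h import *
w0=load('w1');w=grab('wrist','w2'); s=manip.read_state(); print(s['tool_pos'],s['tcp_rot'])
for d in(w0,w): print((-d['view'][:3,:3].T@d['view'][:3,3]).round(1),d['view'][:3,:3].round(3).tolist())
for p in[(599,302,68),(599,302,94),(446,358,94)]: print(proj(w,p))
cv2.imwrite('pics/w2c.png',cv2.resize(w['pixels'][120:220,50:310],None,fx=3,fy=3,interpolation=cv2.INTER_CUBIC))
E
```

```text
[601.63097256 300.20760339 190.24784834] [3.14131799e+00 2.11457070e-03 1.35782388e+00]
[615.4 370.4 333.3] [[0.978, -0.209, -0.001], [0.201, 0.942, -0.27], [0.057, 0.264, 0.963]]
[618.6 367.3 332.5] [[0.976, -0.217, 0.0], [0.209, 0.939, -0.272], [0.059, 0.265, 0.962]]
(np.float64(253.77970509996692), np.float64(186.4598672399696))
(np.float64(253.27979467396776), np.float64(193.6219309581787))
(np.float64(70.10032935668949), np.float64(170.28897125664406))
```

View pics/w2c.png

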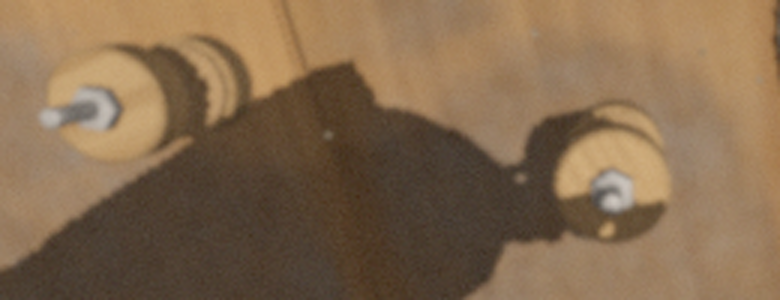

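The crop shows A's upper disc centred at crop (613,183), which is image (254,181), and its rod tip at (253,187). B's tip is at image (66,159) and its disc at (85,154).

```bash
python3 - <<'E'
from h import *
b=load('top0');w=load('w2');w3=grab('wrist','w3')
def sh(p,r=25):
    x,y=map(int,p); t=w['pixels'][y-r:y+r,x-r:x+r]; R=cv2.matchTemplate(w3['pixels'],t,cv2.TM_CCOEFF_NORMED); m=cv2.minMaxLoc(R)
    return m[3][0]-(x-r)+p[0], m[3][1]-(y-r)+p[1]
T=lambda x,y:(x/3.4+95-.35,y/3.4+145-.35)
C=lambda x,y:(x/3+50-.33,y/3+120-.33)
print((-w3['view'][:3,:3].T@w3['view'][:3,3]).round(1))
for n,t,c,z in(('A disc',(160,102),(613,183),68),('A tip',(157,100),(610,200),94),('B disc',(75,314),(106,103),74),('B tip',(65,313),(48,117),94)):
    p=C(*c);q=sh(p)
    print(n,p,q,'w2',onz(w,*p,z).round(1),'w3',onz(w3,*q,z).round(1),'top',onz(b,*T(*t),z).round(1),'tri',tri(w3,q,b,T(*t)))
E
```

```text
[616.8 368.4 332.5]
A disc (254.00333333333333, 180.67) (255.00333333333333, 180.67) w2 [600.5 307.7  68. ] w3 [599.9 308.7  68. ] top [600.7 305.9  68. ] tri (array([600.51558372, 307.34038866,  63.87771304]), np.float64(1.8576306475296507))
A tip (253.00333333333333, 186.33666666666667) (254.00333333333333, 186.33666666666667) w2 [600.3 308.7  94. ] w3 [599.6 309.6  94. ] top [598.1 301.2  94. ] tri (array([599.46350356, 305.55433689,  79.21299259]), np.float64(2.063639684641807))
B disc (85.00333333333334, 154.00333333333333) (87.00333333333334, 153.00333333333333) w2 [451.4 368.7  74. ] w3 [451.6 369.5  74. ] top [445.  358.6  74. ] tri (array([443.62531813, 366.75216469,  58.36806695]), np.float64(6.555087851118534))
B tip (65.67, 158.67) (67.67, 157.67) w2 [446.3 368.5  94. ] w3 [446.4 369.2  94. ] top [445.6 359.3  94. ] tri (array([443.98373604, 365.55484589,  87.11119482]), np.float64(8.336784627444874))
```

```bash
python3 -m jog '[[0,0.27,-0.8,0,0,0,-1],[-0.05,0,-0.95,0,0,0,-1],[0,0,-0.95,0,0,0,-1],[0,0,-0.95,0,0,0,-1],[0,0,-0.95,0,0,0,-1],[0,0,-0.95,0,0,0,-1],[0,0,-0.95,0,0,0,-1],[0,0,-0.7,0,0,0,-1],[0,0,-0.4,0,0,0,-1],[0,0,0,0,0,0,-1]]' 35; python3 -m jog '[[0,0,0,0,0,0,1],[0,0,0,0,0,0,1],[0,0,0,0,0,0,1],[0,0,0,0,0,0,1],[0,0,0,0,0,0,1],[0,0,0,0,0,0,1],[0,0,0,0,0,0,1],[0,0,0,0,0,0,1],[0,0,0,0,0,0,1],[0,0,0,0,0,0,1]]' 35
```

```text
t: 2.8
tool_pos: [597.9, 308.5, 37.9]
tcp_rot: [-3.14, 0.001, 1.365]
ft_force: [0.5, -0.1, -0.2]
width: 85.2
gripper_force: 0.0
t: 3.63
tool_pos: [599.2, 308.5, 40.1]
tcp_rot: [3.141, -0.001, 1.364]
ft_force: [-0.0, -0.8, 5.9]
width: 37.2
gripper_force: 34.4
```

```bash
python3 -m jog '[[0,0,1,0,0,0,1],[0,0,1,0,0,0,1],[0,0,1,0,0,0,1],[0.1,-0.7,0.1,0,0,0,1],[0.1,-1,0,0,0,0,1],[0.1,-1,0,0,0,0,1],[0.1,-1,0,0,0,0,1],[0.1,-1,0,0,0,0,1],[0.1,-1,0,0,0,0,1],[0.1,-1,0,0,0,0,1]]' 35; python3 -m jog '[[0,-1,0,0,0,0,1],[0,-1,0,0,0,0,1],[0,-0.7,0,0,0,0,1],[0,-0.35,0,0,0,0,1],[0,0,0,0,0,0,1],[0,0,0,0,0,0,1],[0,0,0,0,0,0,1],[0,0,0,0,0,0,1],[0,0,0,0,0,0,1],[0,0,0,0,0,0,1]]' 35
python3 - <<'E'
from h import *
grab('wrist','w4');t=grab('top','top1');s=grab('scene','scene1')
c=cv2.resize(t['pixels'][150:220,190:280],None,fx=5,fy=5,interpolation=cv2.INTER_CUBIC)
d=cv2.resize(s['pixels'][150:240,200:300],None,fx=4,fy=4,interpolation=cv2.INTER_CUBIC)
w=load('w4')['pixels']
o=np.zeros((600,800,3),np.uint8); o[:350,:450]=c; w2=cv2.resize(w,(333,250)); o[350:600,:333]=w2; o[:360,455:800]=d[:,55:400]
cv2.imwrite('pics/m1.png',o)
E
```

```text
t: 4.47
tool_pos: [612.7, 173.0, 101.2]
tcp_rot: [-3.141, 0.0, 1.364]
ft_force: [1.1, -0.3, -1.0]
width: 36.8
gripper_force: 35.3
t: 5.3
tool_pos: [612.7, 113.9, 101.2]
tcp_rot: [-3.141, -0.0, 1.364]
ft_force: [0.4, -0.5, -0.8]
width: 37.2
gripper_force: 35.3
```

View pics/m1.png

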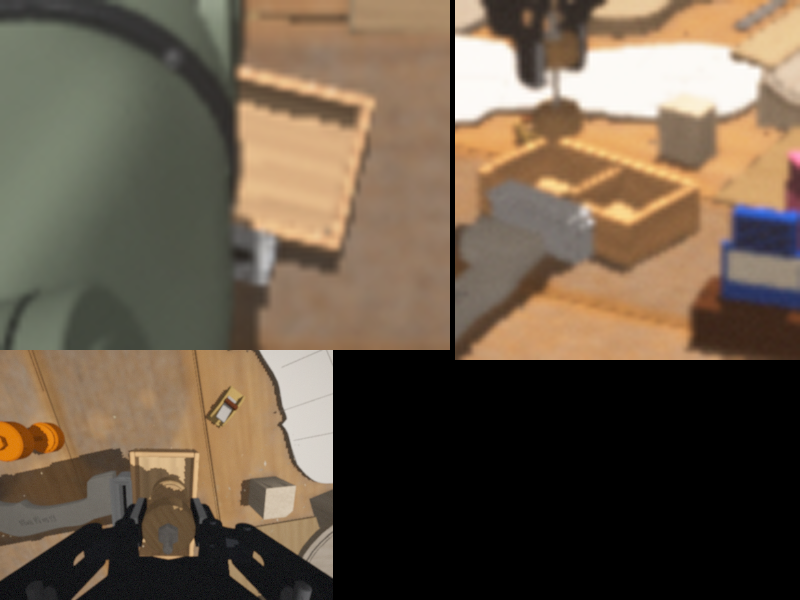

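The wrist view shows the held clamp over the left cell. The crate's far corners are at mosaic (130,452) and (199,452), image (200,156) and (306,156). The scene view shows the clamp hanging upright above the crate.

```bash
python3 - <<'E'
from h import *
w=load('w4')
a,b=onz(w,200,156,36),onz(w,306,156,36);print(a,b,np.linalg.norm(a-b))
u=(b-a)/np.linalg.norm(b-a);print('yaw',np.degrees(np.arctan2(u[1],u[0])))
m=(a+b)/2; yv=np.array([-u[1],u[0],0]); print('centre',m-75*yv,'expected left end mid', np.array([599.5,78.1])+75*np.array([.214,.977]))
E
```

```text
[577.74278614 162.67097358  36.        ] [656.30598115 146.21361736  36.        ] 80.26842581549882
yaw -11.831197519428938
centre [601.64720758  81.03560329  36.        ] expected left end mid [615.55  151.375]
```

```bash
python3 -m jog '[[0,0,-0.6,0,0,0,1],[0,0,-0.8,0,0,0,1],[0,0,-0.6,0,0,0,1],[0,0,-0.4,0,0,0,1],[0,0,-0.2,0,0,0,1],[0,0,-0.15,0,0,0,1],[0,0,0,0,0,0,1],[0,0,0,0,0,0,1],[0,0,0,0,0,0,1],[0,0,0,0,0,0,1]]' 35
```

```text
t: 6.28
tool_pos: [613.0, 113.4, 46.7]
tcp_rot: [3.141, -0.0, 1.364]
ft_force: [0.3, 0.6, -0.0]
width: 36.9
gripper_force: 35.3
```

Lower slowly another 3 mm and release.

```bash
python3 -m jog '[[0,0,-0.05,0,0,0,1],[0,0,-0.05,0,0,0,1],[0,0,0,0,0,0,1],[0,0,0,0,0,0,-0.3],[0,0,0,0,0,0,-1],[0,0,0,0,0,0,-1],[0,0,0,0,0,0,-1],[0,0,0,0,0,0,-1],[0,0,0,0,0,0,-1],[0,0,0,0,0,0,-1]]' 35; python3 -m jog '[[0,0,0.5,0,0,0,-1],[0,0,1,0,0,0,-1],[0,0,1,0,0,0,-1],[0,0,1,0,0,0,-1],[0,0,1,0,0,0,-1],[0,0.4,1,0,0,0,-1],[-0.3,1,1,0,0,0,-1],[-0.8,1,0.5,0,0,0,-1],[-0.8,1,0.2,0,0,0,-1],[-0.8,1,0,0,0,0,-1]]' 35
```

```text
t: 7.12
tool_pos: [612.8, 113.3, 44.2]
tcp_rot: [-3.141, 0.0, 1.364]
ft_force: [0.6, 0.5, -0.2]
width: 85.4
gripper_force: 0.0
t: 7.95
tool_pos: [558.4, 202.2, 190.2]
tcp_rot: [3.14, -0.001, 1.364]
ft_force: [0.4, 0.5, -1.0]
width: 85.3
gripper_force: 0.0
```

```bash
python3 -m jog '[[-0.7,1,0,0,0,0,-1],[-0.7,1,0,0,0,0,-1],[-0.7,1,0,0,0,0,-1],[-0.7,1,0,0,0,0,-1],[-0.7,1,0,0,0,0,-1],[-0.7,1,0,0,0,0,-1],[-0.7,1,0,0,0,0,-1],[-0.5,0.7,0,0,0,0,-1],[-0.15,0.2,0,0,0,0,-1],[0,0,0,0,0,0,-1]]' 35
python3 - <<'E'
from h import *
manip.get_image('wrist');w=grab('wrist','w5');t=grab('top','top2');s=grab('scene','scene2'); print(manip.read_state()['tool_pos'])
for z in(0,68,74,94): print(proj(w,(446,360,z)))
o=np.zeros((600,800,3),np.uint8)
o[:384,:512]=w['pixels']; o[:288,512:800]=cv2.resize(s['pixels'][155:227,205:277],None,fx=4,fy=4,interpolation=cv2.INTER_CUBIC)
o[300:600,520:800]=cv2.resize(t['pixels'][150:225,195:265],None,fx=4,fy=4,interpolation=cv2.INTER_CUBIC)
u,v=map(int,proj(w,(446,360,70)));u=max(u,40);o[385:585,:400]=cv2.resize(w['pixels'][v-25:v+25,u-50:u+50],None,fx=4,fy=4,interpolation=cv2.INTER_CUBIC);print(u,v)
cv2.imwrite('pics/m2.png',o)
E
```

```text
t: 8.78
tool_pos: [447.0, 360.3, 188.8]
tcp_rot: [-3.141, -0.001, 1.366]
ft_force: [-0.1, -0.7, -0.3]
width: 85.3
gripper_force: 0.0
[448.57599799 358.24490159 188.51445998]
(np.float64(256.8536617896578), np.float64(174.5369272101618))
(np.float64(256.3700468057563), np.float64(188.57875839656575))
(np.float64(256.3159553340529), np.float64(190.1493121212575))
(np.float64(256.11737523447385), np.float64(195.9151141085585))
256 189
```

View pics/m2.png

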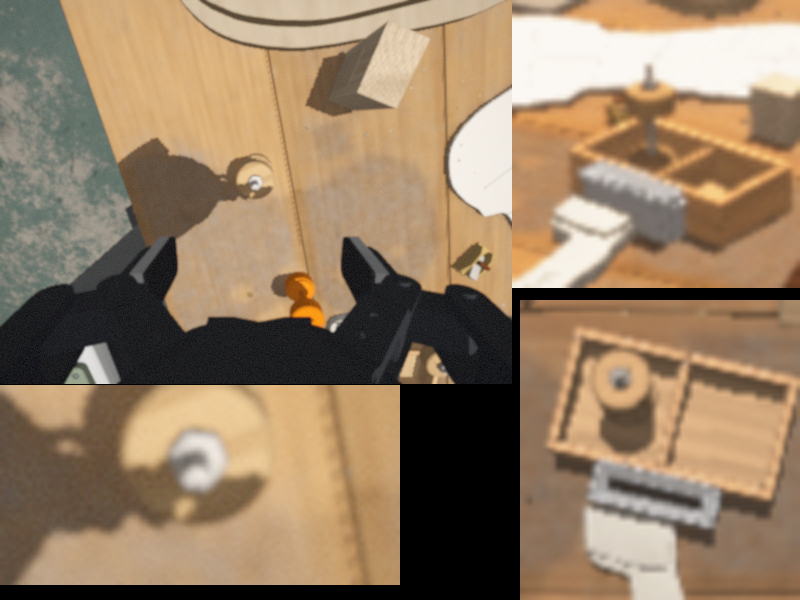

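Wrist view: B's disc is at (255,180), slightly above the prediction. Clamp A stands upright in the left cell toward the back, and the right cell is empty. Going down on B.

```bash
python3 -m jog '[[-0.1,0.22,-0.8,0,0,0,-1],[0,0,-0.95,0,0,0,-1],[0,0,-0.95,0,0,0,-1],[0,0,-0.95,0,0,0,-1],[0,0,-0.95,0,0,0,-1],[0,0,-0.95,0,0,0,-1],[0,0,-0.8,0,0,0,-1],[0,0,-0.65,0,0,0,-1],[0,0,-0.3,0,0,0,-1],[0,0,0,0,0,0,-1]]' 35; python3 -m jog '[[0,0,0,0,0,0,1],[0,0,0,0,0,0,1],[0,0,0,0,0,0,1],[0,0,0,0,0,0,1],[0,0,0,0,0,0,1],[0,0,0,0,0,0,1],[0,0,0,0,0,0,1],[0,0,0,0,0,0,1],[0,0,0,0,0,0,1],[0,0,0,0,0,0,1]]' 35
```

```text
t: 9.82
tool_pos: [445.9, 362.8, 41.4]
tcp_rot: [-3.141, 0.001, 1.363]
ft_force: [-0.1, -0.4, -1.1]
width: 85.3
gripper_force: 0.0
t: 10.65
tool_pos: [446.0, 364.0, 43.0]
tcp_rot: [3.141, -0.001, 1.364]
ft_force: [-2.0, 0.7, 7.8]
width: 37.1
gripper_force: 34.2
```

```bash
python3 -m jog '[[0,0,1,0,0,0,1],[0,0,1,0,0,0,1],[0,0,1,0,0,0,1],[0.2,-0.4,1,0,0,0,1],[0.44,-0.9,1,0,0,0,1],[0.44,-0.92,0.5,0,0,0,1],[0.44,-0.92,0,0,0,0,1],[0.44,-0.92,0,0,0,0,1],[0.44,-0.92,0,0,0,0,1],[0.44,-0.92,0,0,0,0,1]]' 35; python3 -m jog '[[0.44,-0.92,0,0,0,0,1],[0.44,-0.92,0,0,0,0,1],[0.44,-0.92,0,0,0,0,1],[0.44,-0.92,0,0,0,0,1],[0.44,-0.92,0,0,0,0,1],[0.44,-0.92,0,0,0,0,1],[0.44,-0.92,0,0,0,0,1],[0.44,-0.92,0,0,0,0,1],[0.44,-0.92,0,0,0,0,1],[0.44,-0.92,0,0,0,0,1]]' 35; python3 -m jog '[[0.35,-0.72,0,0,0,0,1],[0.1,-0.2,0,0,0,0,1],[0,0,0,0,0,0,1],[0,0,-0.6,0,0,0,1],[0,0,-0.8,0,0,0,1],[0,0,-0.6,0,0,0,1],[0,0,-0.2,0,0,0,1],[0,0,0,0,0,0,1],[0,0,0,0,0,0,1],[0,0,0,0,0,0,1]]' 35
```

```text
t: 11.48
tool_pos: [502.9, 244.9, 152.7]
tcp_rot: [3.141, -0.0, 1.364]
ft_force: [0.1, -0.5, -0.5]
width: 36.4
gripper_force: 35.3
t: 12.32
tool_pos: [590.9, 60.8, 152.6]
tcp_rot: [3.141, -0.0, 1.364]
ft_force: [0.4, 0.8, -0.9]
width: 37.0
gripper_force: 35.3
t: 13.15
tool_pos: [599.8, 43.7, 109.1]
tcp_rot: [3.141, -0.0, 1.364]
ft_force: [0.3, 0.2, -0.1]
width: 36.9
gripper_force: 35.3
```

```bash
python3 -m jog '[[0,0,-0.6,0,0,0,1],[0,0,-0.9,0,0,0,1],[0,0,-0.7,0,0,0,1],[0,0,-0.4,0,0,0,1],[0,0,-0.25,0,0,0,1],[0,0,-0.1,0,0,0,1],[0,0,-0.07,0,0,0,1],[0,0,-0.05,0,0,0,1],[0,0,0,0,0,0,1],[0,0,0,0,0,0,1]]' 35;  python3 -m jog '[[0,0,0,0,0,0,1],[0,0,0,0,0,0,1],[0,0,0,0,0,0,-0.3],[0,0,0,0,0,0,-1],[0,0,0,0,0,0,-1],[0,0,0,0,0,0,-1],[0,0,0,0,0,0,-1],[0,0,0,0,0,0,-1],[0,0,0,0,0,0,-1],[0,0,0,0,0,0,-1]]' 35; python3 -m jog '[[0,0,0.5,0,0,0,-1],[0,0,1,0,0,0,-1],[0,0,1,0,0,0,-1],[0,0,1,0,0,0,-1],[0,0,1,0,0,0,-1],[0,0,1,0,0,0,-1],[-0.3,-0.6,1,0,0,0.2,-1],[-0.7,-1,0.5,0,0,0.5,-1],[-0.8,-1,0.3,0,0,0.8,-1],[-0.8,-1,0,0,0,0.8,-1]]' 35
```

```text
t: 13.98
tool_pos: [599.9, 43.4, 48.0]
tcp_rot: [3.141, -0.0, 1.364]
ft_force: [-2.7, 0.1, 7.8]
width: 37.0
gripper_force: 36.0
t: 14.82
tool_pos: [599.6, 43.3, 46.9]
tcp_rot: [-3.141, -0.0, 1.364]
ft_force: [0.0, -0.1, -0.3]
width: 85.2
gripper_force: 0.0
t: 15.65
tool_pos: [547.3, -29.4, 194.8]
tcp_rot: [3.139, 0.0, 1.609]
ft_force: [1.2, -1.3, -1.5]
width: 85.3
gripper_force: 0.0
```

```bash
python3 - <<'E'
from h import *
b=load('top0');a=load('scene0')
print(tri(b,(288,340),a,(200,20)))
for z in(450,500,600): print([onz(b,*p,z).round() for p in[(288,340),(218,340),(360,340),(288,290)]])
t=grab('top','top3');s=grab('scene','scene3');w=grab('wrist','w6');print(manip.read_state()['tool_pos'])
o=np.zeros((600,800,3),np.uint8);o[:300,:400]=cv2.resize(t['pixels'],(400,300),interpolation=cv2.INTER_AREA);o[:300,400:]=cv2.resize(s['pixels'],(400,300),interpolation=cv2.INTER_AREA)
o[300:,:400]=cv2.resize(w['pixels'],(400,300),interpolation=cv2.INTER_AREA)
o[300:,400:]=cv2.resize(s['pixels'][160:250,205:325],(400,300),interpolation=cv2.INTER_CUBIC)
cv2.imwrite('pics/m3.png',o)
E
```

```text
(array([313.20207545,  -5.11771251, 550.16317787]), np.float64(16.726759700297887))
[array([294., -22., 450.]), array([294.,  82., 450.]), array([ 294., -130.,  450.]), array([367., -22., 450.])]
[array([306., -17., 500.]), array([306.,  79., 500.]), array([ 306., -117.,  500.]), array([373., -17., 500.])]
[array([330.,  -7., 600.]), array([330.,  72., 600.]), array([330., -89., 600.]), array([385.,  -7., 600.])]
[547.04036036 -30.25611828 194.0766975 ]
```

View pics/m3.png

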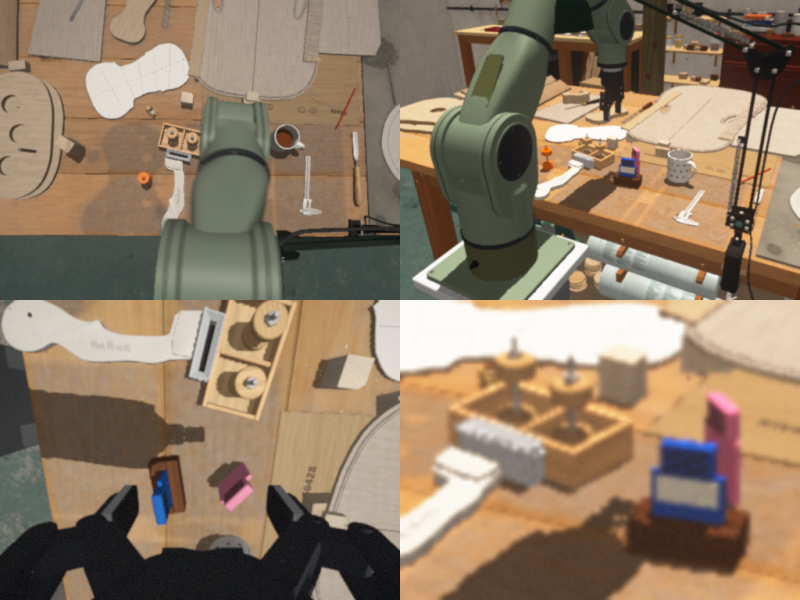

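Both clamps stand upright, one per cell. The blue holder with its card is at (688,490) in the crop. The arm arches over the lamp shade, so I'll check that clearance with a planar estimate before drawing in.

```bash
python3 - <<'E'
from h import *
s=manip.read_state();q=s['joint_pos'];print(q.round(3),s['tool_pos'].round(1))
q0=[-1.144,0.707,-0.028,1.485,0.022,0.951]
A=[];r=[]
for Q,p in((q0,(259.8,512.9)),(q,s['tool_pos'])): A.append([np.sin(Q[1]),np.sin(Q[1]+Q[3])]);r.append(np.hypot(p[0],p[1]))
L=np.linalg.solve(A,r);print('L',L)
for Q,z in((q0,231.3),(q,s['tool_pos'][2])): print('h-L3',z-L[0]*np.cos(Q[1])-L[1]*np.cos(Q[1]+Q[3]))
w=load('w6')
print('wrist holder top pred',proj(w,(490,-114,94)),proj(w,(490,-114,30)))
# rim of shade
b=load('top0');a=load('scene0');print('shade edges',tri(b,(288,290),a,(200,5)),tri(b,(219,340),a,(157,35)),tri(b,(359,340),a,(244,35)))
E
```

```text
[-0.066  0.717  0.119  1.64  -0.11   0.789  0.133] [547.  -30.3 194.1]
L [521.31932187 290.61226139]
h-L3 4.074157085573773
h-L3 7.093768483439106
wrist holder top pred (np.float64(199.5487650871809), np.float64(271.2679317974868)) (np.float64(210.4408759981082), np.float64(242.7330353781697))
shade edges (array([368.58831644,  10.73297996, 575.07816387]), np.float64(48.93722937111875)) (array([300.22828256,  88.10967297, 517.74165434]), np.float64(30.09141953953038)) (array([ 309.7767201 , -103.07375848,  526.41842687]), np.float64(11.004351530176903))
```

```bash
python3 - <<'E'
from h import *
b=load('top0');a=load('scene0')
for h in(200,250,300,350,400): print(h,np.round(proj(a,(0,0,h)),0))
for z in(500,600,700,800,900): print(z,onz(b,282,339,z).round())
s=manip.read_state();print(s['tau'].round(2),s['ft_force'].round(1))
E
```

```text
200 [118. 245.]
250 [114. 220.]
300 [110. 194.]
350 [105. 167.]
400 [101. 138.]
500 [307.  -9. 500.]
600 [331.  -0. 600.]
700 [355.   9. 700.]
800 [379.  17. 800.]
900 [403.  26. 900.]
[  4.06 -87.43   4.95 -18.55   0.58  -0.3    1.35] [ 0.3  0.4 -0.5]
```

```bash
cat > fk.py <<'E'
from h import *
from scipy.optimize import least_squares
from scipy.spatial.transform import Rotation as Ro
Z=lambda a:Ro.from_euler('z',a).as_matrix();Y=lambda a:Ro.from_euler('y',a).as_matrix()
def fk(q,P):
    h,L1,L2,L3,a=P; R=Z(-q[0])@Y(q[1]); S=np.array([0,0,h]);E=S+R@[a,0,L1]; R=R@Z(-q[2])@Y(q[3]); W=E+R@[-a,0,L2]; R=R@Z(-q[4])@Y(q[5]); return S,E,W,W+R@[0,0,L3]
D=[([-1.14372,.70692,-.02762,1.48485,.02198,.9509],(259.7,512.8,231)),([-.62,.94,.29,1.12,-.26,1.12],(603.1,299.1,190.2)),([-.066,.717,.119,1.64,-.11,.789],(547,-30.3,194.1))]
f=lambda p:np.concatenate([(fk(q,[300,p[0],p[1],p[2],p[3]])[3]-np.array(t)) for q,t in D])
r=least_squares(f,[450,400,300,0]);P=[300,*r.x]
E
python3 - <<'E'
from fk import *
print(P,r.fun.round(1))
S,E,W,T=fk(D[2][0],P);a=load('scene0');b=load('top0');print('E',E.round(),'W',W.round())
for n,p in(('S',S),('E',E),('W',W)): print(n,np.round(proj(a,p)),np.round(proj(b,p)))
s0=load('scene0')['pixels'].astype(int);s3=load('scene3')['pixels'].astype(int)
k0=s0.max(2)<45;k3=s3.max(2)<45
for v in(3,10,20,30,38): print(v,np.flatnonzero(k0[v,130:300])[[0,-1]]+130,(np.flatnonzero(k3[v,130:300])+130).tolist()[::6])
print(onz(b,288,300,0))
E
```

```text
[300, np.float64(474.2748795288407), np.float64(360.9093660228757), np.float64(218.32983051605393), np.float64(-19.403457254744744)] [-30.5  14.9  -1.8  -1.   13.9  11.4  -8.5  23.1  -9.6]
E [296.  20. 670.] W [538.  -7. 403.]
S [110. 194.] [267. 490.]
E [184. -47.] [268. 395.]
W [259.  74.] [276. 182.]
3 [157 265] [200, 206, 212, 218, 224, 230, 236, 257]
10 [155 242] [199, 205, 211, 217, 223, 229, 235, 241, 247, 253]
20 [154 244] [199, 205, 211, 217, 223, 229, 235, 241, 286, 292]
30 [154 246] [197, 203, 209, 215, 221, 227, 233, 239, 245, 286, 292, 298]
38 [155 238] [130, 136, 144, 150, 156, 199, 205, 211, 217, 223, 229, 235, 241, 287, 293]
[285.49437483 -68.17787817   0.        ]
```

```bash
python3 -m jog '[[0,0,0,0,0,0,-1],[0,0,0,0,0,0,-1],[0,0,0,0,0,0,-1],[0,0,0,0,0,0,-1],[0,0,0,0,0,0,-1],[0,0,0,0,0,0,-1],[0,0,0,0,0,0,-1],[0,0,0,0,0,0,-1],[0,0,0,0,0,0,-1],[0,0,0,0,0,0,-1]]' | head -2;  python3 - <<'E'
from h import *
s=manip.read_state();print(s['tau'].round(2),s['qd'].round(3),s['joint_pos'].round(4))
E
```

```text
t: 16.63
tool_pos: [547.6, -28.7, 192.9]
[-3.000e-02 -8.568e+01  4.030e+00 -2.048e+01  1.000e-02  0.000e+00
 -0.000e+00] [-0.002 -0.    -0.     0.001  0.001  0.001  0.001] [-0.0684  0.72    0.1186  1.6394 -0.1102  0.7888  0.1326]
```

```bash
python3 -m jog '[[-0.28,-0.4,0,0,0,0.12,-1],[-0.28,-0.4,0,0,0,0.12,-1],[-0.28,-0.4,0,0,0,0.12,-1],[-0.28,-0.4,0,0,0,0.12,-1],[-0.28,-0.4,0,0,0,0.12,-1],[-0.28,-0.4,-0.1,0,0,0.12,-1],[-0.28,-0.4,-0.2,0,0,0.12,-1],[-0.28,-0.4,-0.2,0,0,0.12,-1],[-0.28,-0.4,-0.2,0,0,0.12,-1],[-0.28,-0.4,-0.2,0,0,0.12,-1]]' 
python3 - <<'E'
from h import *
for i in range(4): manip.get_image('wrist')
w=grab('wrist','w7');s=manip.read_state();print(s['tool_pos'].round(1),s['tcp_rot'].round(3),s['tau'].round(2))
im=w['pixels'];hsv=cv2.cvtColor(im,cv2.COLOR_BGR2HSV)
m=cv2.inRange(hsv,(105,130,40),(128,255,255));n,l,st,ce=cv2.connectedComponentsWithStats(m)
for i in range(1,n):
  if st[i,4]>60:
    c=np.argwhere(l==i)[:,::-1].astype(np.float32);r=cv2.minAreaRect(c);print(st[i],ce[i].round(1),r); print(onz(w,*ce[i],94).round(1))
    B=np.array([onz(w,*p,94) for p in cv2.boxPoints(r)]);print(B.round(1).tolist())
print(proj(w,(490,-114,94)))
E
```

```text
t: 17.47
tool_pos: [490.9, -109.4, 174.3]
tcp_rot: [-3.141, -0.0, 1.732]
ft_force: [-0.6, -0.1, -0.6]
width: 85.3
gripper_force: 0.0
[ 491.9 -108.3  174.9] [ 3.141 -0.     1.73 ] [ 1.310e+00 -7.999e+01  2.930e+00 -1.697e+01  6.000e-02 -4.000e-02
  6.000e-02]
[251 159  16  68 867] [258.7 197.2] ((258.5, 192.5), (67.0, 15.0), 90.0)
[ 491.8 -105.4   94. ]
[[480.5, -74.2, 94.0], [492.6, -72.3, 94.0], [502.3, -130.3, 94.0], [489.3, -132.3, 94.0]]
(np.float64(255.0148681699295), np.float64(206.43533651750832))
```

```bash
python3 -m jog '[[0.05,-0.07,-0.4,0,0,0,-1],[0,0,-0.8,0,0,0,-1],[0,0,-0.8,0,0,0,-1],[0,0,-0.8,0,0,0,-1],[0,0,-0.8,0,0,0,-1],[0,0,-0.7,0,0,0,-1],[0,0,-0.6,0,0,0,-1],[0,0,-0.4,0,0,0,-1],[0,0,-0.3,0,0,0,-1],[0,0,0,0,0,0,-1]]' 80;python3 -m jog '[[0,0,0,0,0,0,-0.5],[0,0,0,0,0,0,0],[0,0,0,0,0,0,0.3],[0,0,0,0,0,0,0.5],[0,0,0,0,0,0,1],[0,0,0,0,0,0,1],[0,0,0,0,0,0,1],[0,0,0,0,0,0,1],[0,0,0,0,0,0,1],[0,0,0,0,0,0,1]]' 80
python3 - <<'E'
from h import *
s=manip.read_state();print(s['tool_pos'].round(1),s['tau'].round(2),s['ft_force'])
E
```

```text
t: 18.55
tool_pos: [492.4, -109.8, 61.9]
tcp_rot: [-3.141, -0.0, 1.731]
ft_force: [-0.7, -0.8, 0.4]
width: 85.2
gripper_force: 0.0
t: 19.38
tool_pos: [492.6, -110.1, 63.2]
tcp_rot: [3.141, 0.0, 1.73]
ft_force: [-1.2, 0.5, 7.4]
width: 12.7
gripper_force: 78.3
[ 492.6 -110.1   63.2] [ 9.000e-02 -8.353e+01  2.610e+00 -1.018e+01 -0.000e+00 -4.700e-01
 -1.000e-02] [-1.17613049  0.51379691  7.37077278]
```

```bash
python3 -m jog '[[0,0,0.5,0,0,0,1],[0,0,1,0,0,0,1],[0,0,1,0,0,0,1],[0,0,1,0,0,0,1],[0.1,0.3,1,0,0,-0.3,1],[0.2,0.7,0.3,0,0,-0.5,1],[0.3,0.9,0,0,0,-0.6,1],[0.3,0.9,0,0,0,-0.6,1],[0.3,0.9,0,0,0,-0.6,1],[0.3,0.9,0,0,0,-0.6,1]]' 80;python3 -m jog '[[0.3,0.7,0,0,0,-0.35,1],[0,0.2,0,0,0,0,1],[0,0,0,0,0,0,1],[0,0,0,0,0,0,1],[0,0,0,0,0,0,1],[0,0,0,0,0,0,1],[0,0,0,0,0,0,1],[0,0,0,0,0,0,1],[0,0,0,0,0,0,1],[0,0,0,0,0,0,1]]' 80
python3 - <<'E'
from h import *
w=grab('wrist','w8');s=manip.read_state();print(s['tool_pos'].round(1),s['tcp_rot'].round(3),s['tau'].round(2))
u,v=proj(w,(546,89,36));print(u,v)
im=w['pixels'];o=np.zeros((600,800,3),np.uint8)
o[:384,:512]=im
u,v=int(u),int(v);x0,y0=u-36,v-55
o[:600,512:800]=cv2.resize(im[y0:y0+100,x0:x0+48],(288,600),interpolation=cv2.INTER_CUBIC);print('crop',x0,y0,'x6')
hsv=cv2.cvtColor(im,cv2.COLOR_BGR2HSV);m=cv2.inRange(hsv,(105,130,40),(128,255,255));ys,xs=np.nonzero(m);print(xs.min(),xs.max(),ys.min(),ys.max())
x1,y1=xs.min()-10,ys.min()-20
c=im[y1:min(384,y1+53),x1:x1+128];o[390:390+4*c.shape[0],:512]=cv2.resize(c,None,fx=4,fy=4,interpolation=cv2.INTER_CUBIC)[:210,:512];print('crop2',x1,y1,'x4 at (0,390)')
cv2.imwrite('pics/m4.png',o)
E
```

```text
t: 20.22
tool_pos: [522.8, -17.1, 159.7]
tcp_rot: [3.141, -0.0, 1.392]
ft_force: [-0.3, -0.9, -0.1]
width: 12.9
gripper_force: 77.8
t: 21.05
tool_pos: [528.5, -0.1, 158.9]
tcp_rot: [-3.141, -0.0, 1.358]
ft_force: [-0.5, -0.3, -1.3]
width: 12.5
gripper_force: 77.9
[ 5.286e+02 -2.000e-01  1.589e+02] [-3.141  0.     1.359] [ 1.400e-01 -8.477e+01  5.660e+00 -1.750e+01  2.000e-02  0.000e+00
  1.000e-02]
256.5868713168041 91.90017028911741
crop 220 36 x6
244 274 179 313
crop2 234 159 x4 at (0,390)
```

View pics/m4.png

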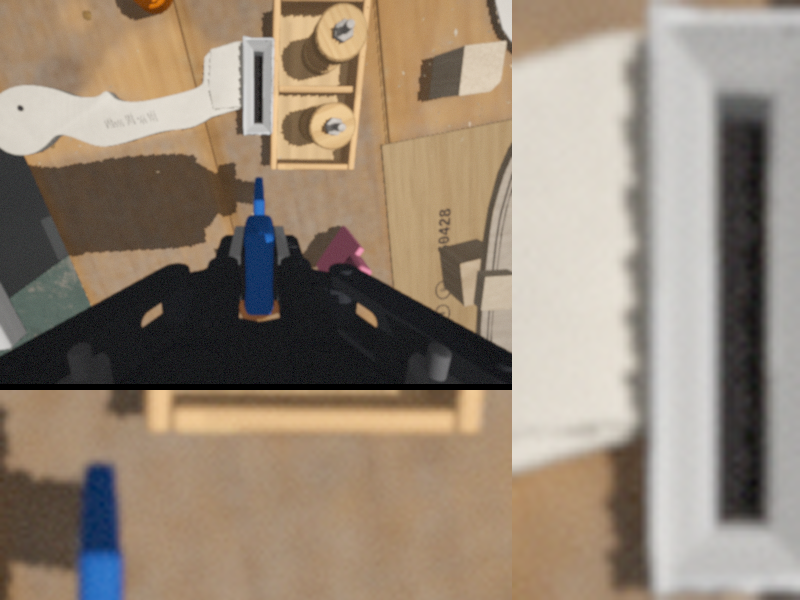

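The slot shows clearly, with dark corners at image (254.7–263, 52–123), and its mouth spans rows 37–134. The held blade's +y end is at (259,178) at the bottom and (259,199) at the shoulder. The clamps stand upright in their cells.

```bash
python3 - <<'E'
from h import *
w=load('w8');s=manip.read_state();T=s['tool_pos'];yw=s['tcp_rot'][2]
C=lambda x,y:((x-512)/6+220-.4,y/6+36-.4)
n,f=onz(w,*C(745,520),28),onz(w,*C(745,97),28);print('slot',n.round(1),f.round(1),np.linalg.norm(n-f),(n+f)/2)
d=f-n;print('slot yaw',np.degrees(np.arctan2(-d[0],d[1])))
l,r=onz(w,*C(720,310),28),onz(w,*C(770,310),28);print('width',np.linalg.norm(l-r),((l+r)/2).round(1))
n2,f2=onz(w,*C(650,590),36),onz(w,*C(650,8),36);print('mouth left edge len',np.linalg.norm(n2-f2),n2.round(1),f2.round(1))
d=f2-n2;print('yaw',np.degrees(np.arctan2(-d[0],d[1])))
ca=yw-np.pi/2; yv=np.array([-np.sin(ca),np.cos(ca),0]);xv=np.array([np.cos(ca),np.sin(ca),0])
print('tool closing yaw',np.degrees(ca))
for p,z in(((258.6,177.2),T[2]-53.2),((258.6,199),T[2]+4.8)):
    e=onz(w,*p,z);c=e-30*yv;print('holder centre',c.round(1),'rel TCP x,y',((c-T)@xv).round(1),((c-T)@yv).round(1))
S=(n+f)/2;print('slot minus TCP (tool axes)',(S-T)@xv,(S-T)@yv)
E
```

```text
slot [541.9  62.3  28. ] [555.  122.7  28. ] 61.72821712171266 [548.45753487  92.49007068  28.        ]
slot yaw -12.205175730664136
width 7.779694775801416 [548.6  93.3  28. ]
mouth left edge len 82.2951199871667 [525.1  55.2  36. ] [543.7 135.3  36. ]
yaw -13.09657280781399
tool closing yaw -12.162334485037794
holder centre [528.   -3.4 105.7] rel TCP x,y 0.2 -3.3
holder centre [528.3  -2.4 163.7] rel TCP x,y 0.2 -2.2
slot minus TCP (tool axes) -0.07121834977569932 94.76506974801892
```

```bash
python3 -m jog '[[0.1,0.47,0,0,0,0,1],[0.2,0.95,0,0,0,0,1],[0.2,0.95,0,0,0,0,1],[0.2,0.95,0,0,0,0,1],[0.2,0.94,-0.5,0,0,0,1],[0.1,0.47,-1,0,0,0,1],[0,0,-0.9,0,0,0,1],[0,0,-0.5,0,0,0,1],[0,0,0,0,0,0,1],[0,0,0,0,0,0,1]]' 80; python3 -m jog '[[0,0,-0.2,0,0,0,1],[0,0,-0.2,0,0,0,1],[0,0,-0.2,0,0,0,1],[0,0,-0.1,0,0,0,1],[0,0,-0.1,0,0,0,1],[0,0,-0.05,0,0,0,1],[0,0,0,0,0,0,1],[0,0,0,0,0,0,1],[0,0,0,0,0,0,1],[0,0,0,0,0,0,1]]' 80; python3 - <<'E'
from h import *
s=manip.read_state();print(s['tool_pos'].round(1),s['tau'].round(2),s['ft_force'].round(1),s['wrist_torque'].round(2))
E
```

```text
t: 21.93
tool_pos: [548.6, 94.4, 101.1]
tcp_rot: [-3.141, 0.0, 1.358]
ft_force: [0.3, 0.4, 0.3]
width: 12.9
gripper_force: 77.9
t: 22.77
tool_pos: [548.6, 94.5, 84.0]
tcp_rot: [3.142, -0.0, 1.359]
ft_force: [0.8, -0.3, -1.1]
width: 13.2
gripper_force: 77.9
[548.6  94.5  84. ] [ 1.000e-02 -9.244e+01  6.220e+00 -1.487e+01  1.000e-02  0.000e+00
 -0.000e+00] [ 0.8 -0.3 -1.1] [-0.01 -0.05 -0.04]
```

Underside is at about 31 mm, inside the mouth, with no contact. I'll continue in small steps.

```bash
python3 -m jog '[[0,0,-0.1,0,0,0,1],[0,0,-0.1,0,0,0,1],[0,0,-0.1,0,0,0,1],[0,0,-0.1,0,0,0,1],[0,0,0,0,0,0,1],[0,0,0,0,0,0,1],[0,0,0,0,0,0,1],[0,0,0,0,0,0,1],[0,0,0,0,0,0,1],[0,0,0,0,0,0,1]]' 80; python3 - <<'E'
from h import *
s=manip.read_state();print(s['tool_pos'].round(1),s['tau'].round(2),s['ft_force'].round(1),s['wrist_torque'].round(2))
E
```

```text
t: 23.6
tool_pos: [548.6, 94.5, 75.9]
tcp_rot: [-3.142, -0.0, 1.359]
ft_force: [-0.4, 0.0, -0.4]
width: 13.0
gripper_force: 77.9
[548.6  94.5  75.9] [ 0.000e+00 -9.291e+01  6.170e+00 -1.444e+01  1.000e-02  0.000e+00
 -0.000e+00] [-0.4  0.  -0.4] [-0.01  0.03 -0.01]
```

```bash
python3 -m jog '[[0,0,-0.1,0,0,0,1],[0,0,-0.1,0,0,0,1],[0,0,-0.1,0,0,0,1],[0,0,-0.1,0,0,0,1],[0,0,-0.1,0,0,0,1],[0,0,0,0,0,0,1],[0,0,0,0,0,0,1],[0,0,0,0,0,0,1],[0,0,0,0,0,0,1],[0,0,0,0,0,0,1]]' 80; python3 -m jog '[[0,0,-0.1,0,0,0,1],[0,0,-0.1,0,0,0,1],[0,0,0,0,0,0,1],[0,0,0,0,0,0,1],[0,0,0,0,0,0,1],[0,0,0,0,0,0,1],[0,0,0,0,0,0,1],[0,0,0,0,0,0,1],[0,0,0,0,0,0,1],[0,0,0,0,0,0,1]]' 80; python3 - <<'E'
from h import *
s=manip.read_state();print(s['tool_pos'].round(2),s['tau'].round(2),s['ft_force'].round(1),s['wrist_torque'].round(2))
E
```

```text
t: 24.43
tool_pos: [548.6, 94.6, 66.0]
tcp_rot: [-3.142, -0.0, 1.359]
ft_force: [-1.2, 0.3, 4.2]
width: 13.0
gripper_force: 78.5
t: 25.27
tool_pos: [548.6, 94.5, 61.8]
tcp_rot: [-3.142, -0.0, 1.359]
ft_force: [-0.8, -0.2, 6.2]
width: 12.7
gripper_force: 79.0
[548.57  94.54  61.85] [ 2.000e-01 -9.025e+01  5.930e+00 -1.374e+01  2.000e-02 -6.100e-01
  1.000e-02] [-0.8 -0.2  6.2] [ 0.01  0.5  -0.02]
```

```bash
python3 -m jog '[[0,0,-0.1,0,0,0,1],[0,0,-0.05,0,0,0,1],[0,0,0,0,0,0,1],[0,0,0,0,0,0,1],[0,0,0,0,0,0,1],[0,0,0,0,0,0,1],[0,0,0,0,0,0,1],[0,0,0,0,0,0,1],[0,0,0,0,0,0,1],[0,0,0,0,0,0,1]]' 100; python3 -m jog '[[0,0,-0.05,0,0,0,1],[0,0,-0.05,0,0,0,1],[0,0,0,0,0,0,1],[0,0,0,0,0,0,1],[0,0,0,0,0,0,1],[0,0,0,0,0,0,1],[0,0,0,0,0,0,1],[0,0,0,0,0,0,1],[0,0,0,0,0,0,1],[0,0,0,0,0,0,1]]' 100
```

```text
t: 26.1
tool_pos: [548.7, 94.6, 59.2]
tcp_rot: [3.141, -0.0, 1.359]
ft_force: [-2.1, 0.7, 14.8]
width: 12.3
gripper_force: 101.7
t: 26.93
tool_pos: [549.1, 94.6, 58.9]
tcp_rot: [3.14, -0.001, 1.358]
ft_force: [-10.3, -0.1, 50.6]
width: 12.7
gripper_force: 107.3
```

The hard stop is reached at TCP z≈59, where it was expected. I'll ease the push to a moderate force.

```bash
python3 -m jog '[[0,0,0.05,0,0,0,1],[0,0,0.02,0,0,0,1],[0,0,0,0,0,0,1],[0,0,0,0,0,0,1],[0,0,0,0,0,0,1],[0,0,0,0,0,0,1],[0,0,0,0,0,0,1],[0,0,0,0,0,0,1],[0,0,0,0,0,0,1],[0,0,0,0,0,0,1]]' 100; python3 - <<'E'
from h import *
w=grab('wrist','w9');s=manip.read_state();print(s['tool_pos'].round(2),s['tcp_rot'].round(3),s['ft_force'].round(1))
t=grab('top','top4')
E
```

```text
t: 27.77
tool_pos: [548.8, 94.6, 59.1]
tcp_rot: [3.141, -0.001, 1.358]
ft_force: [-5.3, 0.1, 25.9]
width: 12.9
gripper_force: 103.2
[548.76  94.58  59.12] [ 3.141e+00 -1.000e-03  1.358e+00] [-3.7 -0.7 25.4]
```

```bash
python3 - <<'E'
from h import *
s=grab('scene','scene4');o=load('scene3')
for n,(x,y,a,b) in {'clampR':(252,172,283,192),'orange':(178,185,197,220),'neckhead':(212,195,235,215),'pink':(296,185,308,200),'mug':(340,190,382,236),'clampL':(228,160,250,180)}.items():
    R=cv2.matchTemplate(s['pixels'][max(0,y-10):b+10,x-10:a+10],o['pixels'][y:b,x:a],cv2.TM_CCOEFF_NORMED);m=cv2.minMaxLoc(R);print(n,round(m[1],3),m[3][0]-10,m[3][1]-10)
E
```

```text
clampR 1.0 0 0
orange 0.999 0 0
neckhead 0.284 -8 -3
pink 0.999 0 0
mug 0.999 0 0
clampL 0.249 10 2
```

```bash
python3 -c "
from cell import manip
print(manip.job_done())"
```

```text
the job is handed in; nothing more can be done
None
```

I handed the job in at about 28 s: both wooden clamps stand upright, one in each cell, and the gripper holds the blue label holder, card outward, down on the foot's hard stop at about 25 N (briefly 50 N before I eased off). The final image check found the right clamp, the mug and the look-alikes unmoved, but could not re-check the left clamp or the neck pattern (no match, probably hidden by the arm), and the plane was not checked.

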